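Start the cure timer of the mould just filled

ROBOT

A 6-joint arm with a two-finger parallel gripper is mounted at the origin on the work surface. World frame = base frame: x ahead of the robot, y to its left, z up, the work surface at z = 0. Lengths are in mm, angles in rad, forces in N, time in s.
With the tool pointing down it reaches from about 350 to 875 mm from the base axis. Payload 4.2 kg.
Tool frame: the origin (TCP) lies at the very end of the fingers, on their centre line; the grasp point (between the pads) lies arm.hold_point_z behind it (arm.hold_point_z is the distance from the TCP to the grasp point, in mm); z points along the fingers, y is the direction in which the jaws open and shut (so a half turn about z gives the same grasp; the last joint's range is limited). The gripper opens to 85 mm and grips with 20 to 120 N. Pads are 22 mm wide; open, the fingers measure 114 mm over their backs; the gripper's body (76 mm by 85 mm) begins 54 mm behind the grasp point. The pads swing forward as they close: fully open they stand 13 mm farther back than shut.
Start: joints at [0.259, 0.385, 0.008, 0, -1.194, -0.259], TCP at [624.979, 0.025, 210.912] pointing down, gripper open.
Joint ranges: [-3.14, 3.14], [-1.21, 2.06], [-1.07, 1.41], [-3.16, 2.05], [-2.99, -0.16], [-3.1, 3.1]. Speed limits (rad/s): [2.79, 2.79, 3.14, 3.14, 3.14, 3.14].

INTERFACE

Orientations are given as a unit quaternion [x, y, z, w].
In Python, from bench import arm gives the robot as it stands.
- The arm moves only by the tool step_arm, never from a script. Its argument "series" is a list of rows, each a list of 6 numbers: the shift along the world's x, y, z scaled (see below), then the turn, a rotation vector about the world's x, y, z scaled (see below). A call has 1 to 12 rows; each row is the pose to reach, as a shift and turn from the pose commanded when the call began; what a row does not reach only later rows make up. The controller multiplies each number of a shift by 400 mm and each number of a turn by pi/2 rad. A row lasts 1/12 s, in which the tool goes at most 41.7 mm and 7.16 degrees, less where a joint would pass 70% of its speed; a pose out of reach is approached as far as the arm can. A call with a number of a shift or a turn outside -1 to 1 is refused whole. A call with a gripper value outside its range is refused whole. "jaw" is the opening, from -1 (shut) to 1 (fully open), set as the call begins (left out, the last holds). The fingers move at their own pace and stop on an object; the grip force is fixed at half the most. Time passes only in rows, so rows that repeat a pose let the fingers close. It gives the time, the measured TCP pose, the force and the opening at its end, in the units of the state.
- arm.read_state(): the state, without advancing time (a new reading comes with each control period).
- arm.get_image(name): name is "scene" or "side" or "wrist"; returns a dict with "image" (400x640x3 uint8, red, green, blue), "camera_matrix" (3x3 intrinsics, pixels), "world_from_camera" (4x4, takes a point from camera to world coordinates). Camera axes: x right, y up, looking along -z (the intrinsics and any distortion apply to the point x, -y, -z); pixel columns grow to the right and rows downward; lengths in mm; the calibration is good to about 2 mm. A picture is of the moment at which its call begins. There is no depth.
- arm.job_done(): hands the job in, once; it reports no verdict.
The state is a dict: "clock": time; "joints": joint angles; "joint_vel": joint speeds; "joint_efforts": joint torques, N m; "position": TCP position; "ee_rot": TCP orientation; "contact_force": force on the tool from outside, world axes, zero at the start; "wrist_torque": the same for the moment, N m; "gripper_width": finger opening in mm.
Only numpy, scipy, OpenCV 4.12 (cv2) and the standard library are available. Lean on these libraries where they do the work, as an engineer would, in place of code of your own. Each camera call takes 0.05 s, during which the arm holds its last target.

TASK

Resin has just gone into the blue mould: on the timer that stands next to it, press the orange key to clear the old time, then press the green key to start it. Press each key down lightly with the fingertips and let it spring up again, without shoving or lifting the timer; press no other key, leave the other timer untouched, and do not disturb the moulds or the cup.

Things in the scene. Friction and masses are not known exactly. Their poses are not given: they have to be found in the camera images.
- mould_blue: blue silicone casting mould, a block clamped between two plywood boards with steel rods and wing nuts: 62 mm deep (x, boards; 80 mm over the rods) x 112 mm wide (y) x 54 mm tall, 450 g, standing loose. Origin at the centre of its underside, z up.
- timer_blue: timer of the blue mould, right behind it (farther from the robot, 125 mm between centres). Grey, loose, 88 (x) x 112 (y) mm, about 190 g. Origin: centre of underside, z up. Its -x side, a flat deck 21 mm high with 3 keys in a row along y, 36 mm apart, faces mould and robot; the display housing, up to 35 mm high, starts 21 mm beyond the keys' centres. Both timers look alike.
- blue_clear_top (a point): centre of the top of the orange 'clear' key of the blue mould's timer: a round key of 18 mm diameter, at the +y end of the row, at x = -22, y = 36, z = 28.5 mm in the timer's frame when up (7.5 mm proud of the deck). Moves with the key; z axis up.
- blue_clear (a joint): how far that orange 'clear' key is pressed, straight down: 0 up, 0.005 m fully down. It counts as pressed beyond 0.002 m. Spring: starts to move at about 2 N, 4.2 N at 2 mm, fully down at about 8 N; springs back when let go.
- blue_set_top (a point): centre of the top of the black 'set' key of the blue mould's timer: a round key of 18 mm diameter, in the middle, at x = -22, y = 0, z = 28.5 mm in the timer's frame when up (7.5 mm proud of the deck). Moves with the key; z axis up.
- blue_set (a joint): how far that black 'set' key is pressed, straight down: 0 up, 0.005 m fully down. It counts as pressed beyond 0.002 m. Spring: starts to move at about 2 N, 4.2 N at 2 mm, fully down at about 8 N; springs back when let go.
- blue_start_top (a point): centre of the top of the green 'start' key of the blue mould's timer: a round key of 22 mm diameter, at the -y end of the row, at x = -22, y = -36, z = 28.5 mm in the timer's frame when up (7.5 mm proud of the deck). Moves with the key; z axis up.
- blue_start (a joint): how far that green 'start' key is pressed, straight down: 0 up, 0.005 m fully down. It counts as pressed beyond 0.002 m. Spring: starts to move at about 2 N, 4.2 N at 2 mm, fully down at about 8 N; springs back when let go.
- mould_pink: pink silicone casting mould, a block clamped between two plywood boards with steel rods and wing nuts: 62 mm deep (x, boards; 80 mm over the rods) x 112 mm wide (y) x 54 mm tall, 450 g, standing loose. Origin at the centre of its underside, z up.
- timer_pink: timer of the pink mould, right behind it (farther from the robot, 125 mm between centres). Grey, loose, 88 (x) x 112 (y) mm, about 190 g. Origin: centre of underside, z up. Its -x side, a flat deck 21 mm high with 3 keys in a row along y, 36 mm apart, faces mould and robot; the display housing, up to 35 mm high, starts 21 mm beyond the keys' centres. Both timers look alike.
- pink_clear_top (a point): centre of the top of the orange 'clear' key of the pink mould's timer: a round key of 18 mm diameter, at the +y end of the row, at x = -22, y = 36, z = 28.5 mm in the timer's frame when up (7.5 mm proud of the deck). Moves with the key; z axis up.
- pink_clear (a joint): how far that orange 'clear' key is pressed, straight down: 0 up, 0.005 m fully down. It counts as pressed beyond 0.002 m. Spring: starts to move at about 2 N, 4.2 N at 2 mm, fully down at about 8 N; springs back when let go.
- pink_set_top (a point): centre of the top of the black 'set' key of the pink mould's timer: a round key of 18 mm diameter, in the middle, at x = -22, y = 0, z = 28.5 mm in the timer's frame when up (7.5 mm proud of the deck). Moves with the key; z axis up.
- pink_set (a joint): how far that black 'set' key is pressed, straight down: 0 up, 0.005 m fully down. It counts as pressed beyond 0.002 m. Spring: starts to move at about 2 N, 4.2 N at 2 mm, fully down at about 8 N; springs back when let go.
- pink_start_top (a point): centre of the top of the green 'start' key of the pink mould's timer: a round key of 22 mm diameter, at the -y end of the row, at x = -22, y = -36, z = 28.5 mm in the timer's frame when up (7.5 mm proud of the deck). Moves with the key; z axis up.
- pink_start (a joint): how far that green 'start' key is pressed, straight down: 0 up, 0.005 m fully down. It counts as pressed beyond 0.002 m. Spring: starts to move at about 2 N, 4.2 N at 2 mm, fully down at about 8 N; springs back when let go.
- cup: empty white mixing cup, 62 mm across the mouth, 62 mm tall, 30 g, standing loose between the timers. Origin at the centre of its underside, z up.

How it is judged:
By the outcome, as a careful person would: the job done as asked, in the order asked, and still so for the second after the job is handed in, with the robot touching nothing.
It also fails if it takes over 38 s, if anything falls off the work surface, if the arm or the gripper's body presses on something with over 40 N, if the wrist force passes 120 N, or if a joint passes its speed limit or range.

## Working session

There is one attempt and no reset: what is moved stays moved. The work goes in short steps, Python scripts to look and compute and a tool call to move; the robot and the scene stay as the last step left them, time stands still between calls to the robot, and variables do not carry over. Pictures are saved under pics/ and viewed, and the job is handed in when it is done.

Besides the shell and the picture viewer there is one more tool, called after ">>>" in YAML: its name, and indented under it one key for each argument. step_arm: Moves the arm, as the interface text tells. Shifts and turns lie within -1 to 1; 1 stands for 400 mm of shift or pi/2 rad of turn. Its arguments: {"type":"object","properties":{"series":{"type":"array","items":{"type":"array","items":{"type":"number","minimum":-1,"maximum":1}}},"jaw":{"type":"number"}},"required":["series"]}

```bash
ls; mkdir -p pics
cat > h.py <<'E'
import numpy as np, cv2
from bench import arm
def snap(name,fn):
    d=arm.get_image(name); cv2.imwrite(fn,cv2.cvtColor(d["image"],cv2.COLOR_RGB2BGR))
    np.savez(fn.replace('.png','.npz'),image=d["image"],K=d["camera_matrix"],T=d["world_from_camera"])
    return d
def ray(K,T,u,v):
    K=np.array(K);T=np.array(T)
    p=np.linalg.inv(K)@[u,v,1.]; d=T[:3,:3]@np.array([p[0],-p[1],-p[2]])
    return T[:3,3],d/np.linalg.norm(d)
def onplane(K,T,u,v,z):
    o,d=ray(K,T,u,v); return o+d*(z-o[2])/d[2]
E
python3 - <<'E'
from h import *
for n in ["scene","side","wrist"]:
    d=snap(n,f"pics/{n}0.png"); print(n,{k:v for k,v in d.items() if k not in("image",)})
print(arm.read_state(),arm.hold_point_z)
E
```

```text
pics
scene {'camera_matrix': array([[478.82599441,   0.        , 320.02568482],
       [  0.        , 478.82599441, 203.88911408],
       [  0.        ,   0.        ,   1.        ]]), 'world_from_camera': array([[-3.63487029e-01, -5.73734695e-01,  7.33965721e-01,
         1.26976709e+03],
       [ 9.31545499e-01, -2.15380272e-01,  2.92974950e-01,
         3.01438256e+02],
       [-1.00081570e-02,  7.90215058e-01,  6.12747908e-01,
         6.84687338e+02],
       [ 0.00000000e+00,  0.00000000e+00,  0.00000000e+00,
         1.00000000e+00]])}
side {'camera_matrix': array([[484.35939685,   0.        , 325.76838829],
       [  0.        , 484.35939685, 206.91096204],
       [  0.        ,   0.        ,   1.        ]]), 'world_from_camera': array([[-8.43378022e-01,  2.75194960e-01, -4.61498912e-01,
         4.27013010e+01],
       [-5.37020785e-01, -4.60396535e-01,  7.06854800e-01,
         7.46855178e+02],
       [-1.79496215e-02,  8.43980311e-01,  5.36073732e-01,
         6.16692886e+02],
       [ 0.00000000e+00,  0.00000000e+00,  0.00000000e+00,
         1.00000000e+00]])}
wrist {'came
[... 579 characters left out ...]
  3.85378949e-01,  6.95248496e-03, -3.58255831e-04,
       -1.19401303e+00, -2.58635650e-01]), 'joint_vel': array([-1.02424444e-04, -3.09617818e-03,  4.23261964e-03, -8.49337745e-05,
        3.42806991e-04,  4.46729301e-04]), 'joint_efforts': array([-6.03353892e-04, -3.92678475e+01,  1.88581592e+01,  4.18858320e+00,
       -3.39302780e-03,  5.70479813e-06]), 'position': array([6.24526675e+02, 1.04817253e-02, 2.10077561e+02]), 'ee_rot': array([-7.07044650e-01,  7.07168410e-01,  5.56991530e-04, -6.26488653e-04]), 'contact_force': array([-0.80314205,  0.45506715,  0.43702685]), 'wrist_torque': array([-0.09536633,  0.01467999, -0.02133913]), 'gripper_width': 85.67266411862073} 18.700000000000003
```

View pics/scene0.png

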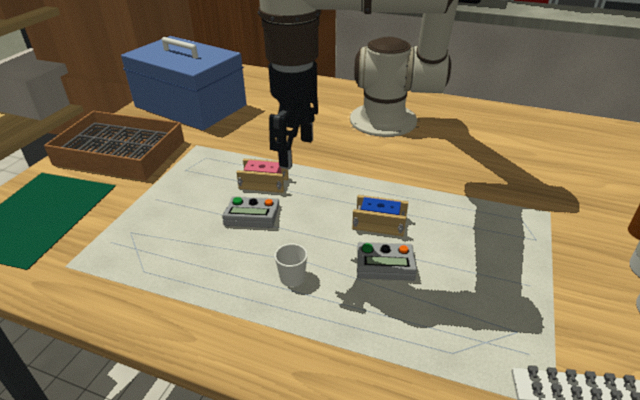

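View pics/side0.png

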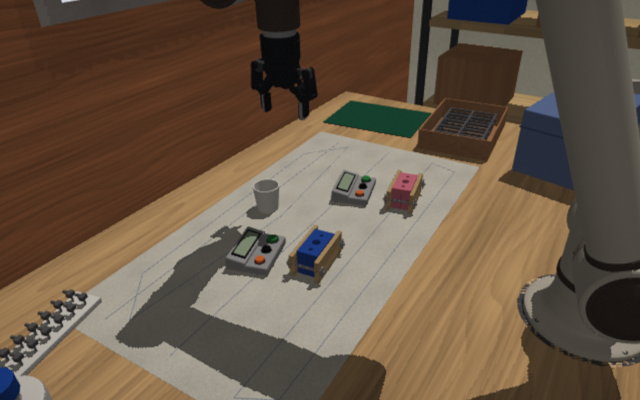

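View pics/wrist0.png

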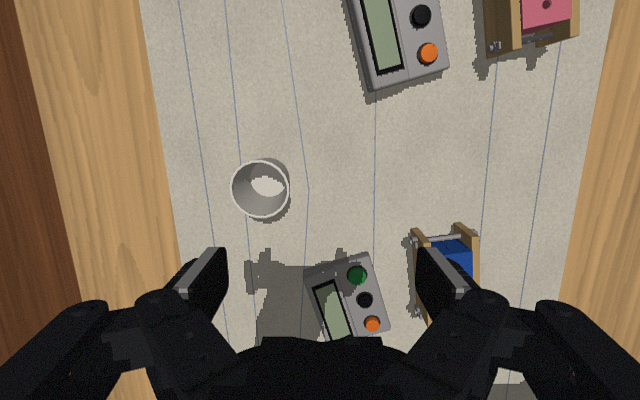

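All three views show the blue mould's timer. Its orange key is at about scene (404,250), side (259,259) and wrist (372,324). Its green key is at about scene (367,249), side (272,239) and wrist (357,275). The mould lies on the robot side of it and the cup is off to the -y side. I'll find the key centroids and triangulate them.

```bash
cat > m.py <<'E'
from h import *
def cents(fn,seeds,r=14):
    f=np.load(fn); im=f['image']; hsv=cv2.cvtColor(im,cv2.COLOR_RGB2HSV); out={}
    for k,(u,v) in seeds.items():
        lo,hi={'orange':((5,150,60),(20,255,255)),'green':((55,100,25),(90,255,255)),'black':((0,0,0),(180,255,38))}[k]
        m=cv2.inRange(hsv,lo,hi); n,l,s,c=cv2.connectedComponentsWithStats(m)
        ok=[i for i in range(1,n) if np.hypot(*(c[i]-[u,v]))<r]
        i=max(ok,key=lambda i:s[i][4]); out[k]=(c[i],s[i][4],s[i][:4])
    return f['K'],f['T'],out
def tri(rays):
    A=sum(np.eye(3)-np.outer(d,d) for o,d in rays); b=sum((np.eye(3)-np.outer(d,d))@o for o,d in rays)
    p=np.linalg.solve(A,b); return p,[np.linalg.norm((np.eye(3)-np.outer(d,d))@(p-o)) for o,d in rays]
E
python3 - <<'E'
from m import *
np.set_printoptions(precision=1,suppress=True)
S={'scene':{'orange':(404,250),'green':(367,249),'black':(386,250)},'side':{'orange':(259,259),'green':(272,239),'black':(266,249)},'wrist':{'orange':(372,324),'green':(357,275),'black':(364,300)}}
R={k:[] for k in S['scene']}
for n in S:
    K,T,o=cents(f'pics/{n}0.png'.replace('png','npz'),S[n])
    for k in o:
        print(n,k,o[k][0],o[k][1],o[k][2],'z27:',onplane(K,T,*o[k][0],27)); R[k].append(ray(K,T,*o[k][0]))
for k in R: print(k,*tri(R[k]))
for k in R: print(k,'scene+side',*tri(R[k][:2]))
w=np.load('pics/wrist0.npz')
E
```

```text
scene orange [403.2 249. ] 62 [399 245   9   9] z27: [560.6 195.6  27. ]
scene green [367.  247.8] 84 [362 243  11  10] z27: [582.5 127.3  27. ]
scene black [385.  248.7] 55 [381 245   9   8] z27: [572.3 161.5  27. ]
side orange [259.1 259.3] 60 [255 256   9   8] z27: [559.7 196.5  27. ]
side green [272.1 238.4] 65 [267 235  11   8] z27: [580.3 128.8  27. ]
side black [265.7 248.9] 58 [262 245   9   8] z27: [569.5 163.6  27. ]
wrist orange [371.8 323.5] 165 [365 317  14  15] z27: [560.7 192.6  27. ]
wrist green [356.7 275.6] 259 [348 267  18  18] z27: [582.1 124.4  27. ]
wrist black [364.2 299.2] 186 [356 292  16  16] z27: [571.7 157.3  27. ]
orange [560.2 195.   25.6] [np.float64(0.9298557612457189), np.float64(0.6517689018578121), np.float64(1.0844156843961468)]
green [581.6 126.5  25.1] [np.float64(0.8293658084357879), np.float64(0.5575124300199661), np.float64(0.9180859724464132)]
black [571.1 160.5  24.4] [np.float64(1.2126572597518623), np.float64(0.8548075654480882), np.float64(1.3725927057562117)]
orange scene+side [560.2 195.7  26.5] [np.float64(0.2279883069922288), np.float64(0.22798830699215591)]
green scene+side [581.5 127.2  25.8] [np.float64(0.26041948607743115), np.float64(0.26041948607744275)]
black scene+side [570.9 161.5  25.4] [np.float64(0.3765893038691329), np.float64(0.376589303869111)]
```

>>> step_arm:
  jaw: -1
  series:
    - [-0.05,0.12,-0.04,0,0,-0.16]
    - [-0.1,0.3,-0.1,0,0,-0.32]
    - [-0.162,0.487,-0.225,0,0,-0.808]
    - [-0.162,0.487,-0.225,0,0,-0.808]
    - [-0.162,0.487,-0.225,0,0,-0.808]
    - [-0.162,0.487,-0.225,0,0,-0.808]
    - [-0.162,0.487,-0.225,0,0,-0.808]
    - [-0.162,0.487,-0.225,0,0,-0.808]
    - [-0.162,0.487,-0.225,0,0,-0.808]
    - [-0.162,0.487,-0.225,0,0,-0.808]
    - [-0.162,0.487,-0.225,0,0,-0.808]
    - [-0.162,0.487,-0.225,0,0,-0.808]

```text
clock: 1.15
position: [559.9, 194.8, 120.6]
ee_rot: [-0.15, 0.989, -0.0, -0.0]
contact_force: [0.1, 0.9, -0.2]
gripper_width: 0.1
```

Run:
```python
from h import *
for n in ["scene","side","wrist"]: snap(n,f"pics/{n}1.png")
s=arm.read_state(); print(s['clock'],s['position'],s['ee_rot'],s['contact_force'],s['gripper_width'],s['joints'])
```

```text
1.3 [560.07410826 194.74759664 120.73734044] [-1.50774775e-01  9.88568123e-01 -5.93165777e-05 -1.74849416e-04] [ 0.17074454 -0.16751053 -0.00479957] 0.04669792237735816 [ 6.07479341e-01  4.08519209e-01 -1.97246751e-01 -5.78016051e-05
 -9.65396570e-01 -1.87553884e+00]
```

View pics/wrist1.png

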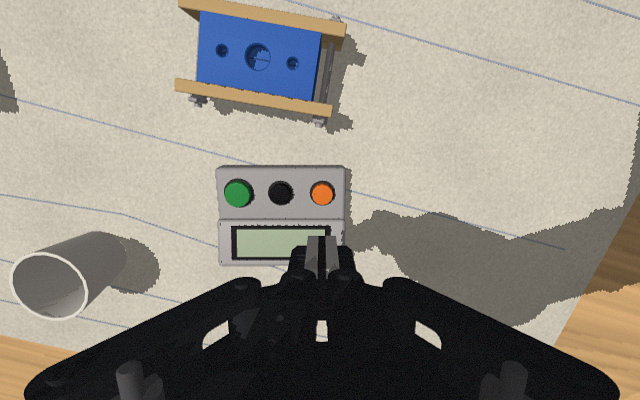

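View pics/side1.png

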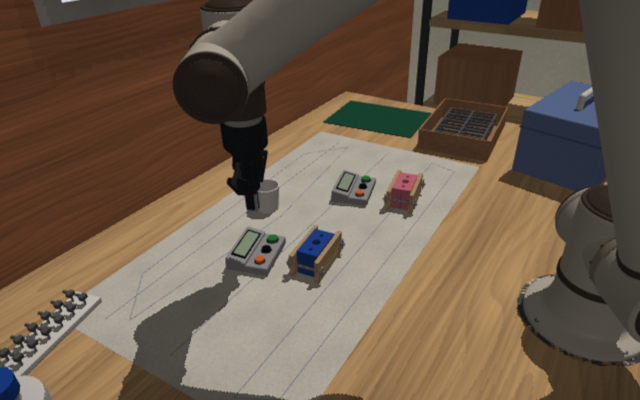

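The wrist view shows the whole key row level in the image: green (237,193), black (280,193) and orange (322,193). The yaw therefore matches. The shut fingers are lined up with the orange key. I'll re-measure the keys, with the fingertip's projection as a check on the calibration.

Run:
```python
from m import *
np.set_printoptions(precision=1,suppress=True)
S={'scene':{'orange':(403,249),'green':(367,248)},'side':{'orange':(259,259),'green':(272,239)},'wrist0':{'orange':(372,324),'green':(357,275)},'wrist':{'orange':(322,193),'green':(237,193),'black':(280,193)}}
R={'orange':[],'green':[],'black':[]}
for n in S:
    fn='pics/wrist0.npz' if n=='wrist0' else f'pics/{n}1.npz'
    try: K,T,o=cents(fn,S[n])
    except Exception as e: print(n,e); continue
    for k in o:
        print(n,k,o[k][0],o[k][1],'z27.5:',onplane(K,T,*o[k][0],27.5)); R[k].append(ray(K,T,*o[k][0]))
for k in R:
    if len(R[k])>1: print(k,*tri(R[k])); 
for k in ('orange','green'): print(k,'2 wrist',*tri(R[k][-2:]))
f=np.load('pics/wrist1.npz');T=f['T'];K=f['K']
p=np.linalg.inv(T)@[560.1,194.7,120.7,1]; q=K@[p[0],-p[1],-p[2]]; print('tip px',q[:2]/q[2]); print(T)
im=cv2.imread('pics/wrist1.png'); cv2.imwrite('pics/w1c.png',cv2.resize(im[150:300,200:400],None,fx=4,fy=4)[:600,:800])
```

```text
scene orange [403.1 248.9] 62 z27.5: [560.8 195.5  27.5]
scene green [367.1 247.7] 83 z27.5: [582.6 127.4  27.5]
side orange [259.1 259.3] 61 z27.5: [559.2 197.2  27.5]
side green [272.1 238.4] 65 z27.5: [580.1 129.   27.5]
wrist0 orange [371.8 323.5] 165 z27.5: [560.8 192.2  27.5]
wrist0 green [356.7 275.6] 259 z27.5: [582.1 124.1  27.5]
wrist orange [321.9 193.6] 365 z27.5: [559.3 194.5  27.5]
wrist green [237.4 193.6] 547 z27.5: [580.4 126.5  27.5]
wrist black [280.5 193.4] 391 z27.5: [569.5 161.1  27.5]
orange [560.  194.9  25.6] [np.float64(0.9976777083153124), np.float64(0.9287522369965893), np.float64(1.0181690732168671), np.float64(0.4034043488926744)]
green [581.4 126.4  25.3] [np.float64(0.9837416447964062), np.float64(0.7296311341812362), np.float64(0.9752721028411694), np.float64(0.4275238100399227)]
orange 2 wrist [560.1 194.8  24.1] [np.float64(0.02769729036848402), np.float64(0.027697290368292386)]
green 2 wrist [581.6 125.9  24.1] [np.float64(0.11947260694289076), np.float64(0.1194726069429212)]
tip px [322.1 236.2]
[[ -0.3  -0.9  -0.3 497.6]
 [  1.   -0.3  -0.1 174.9]
 [ -0.   -0.3   1.  283.6]
 [  0.    0.    0.    1. ]]
```

View pics/w1c.png

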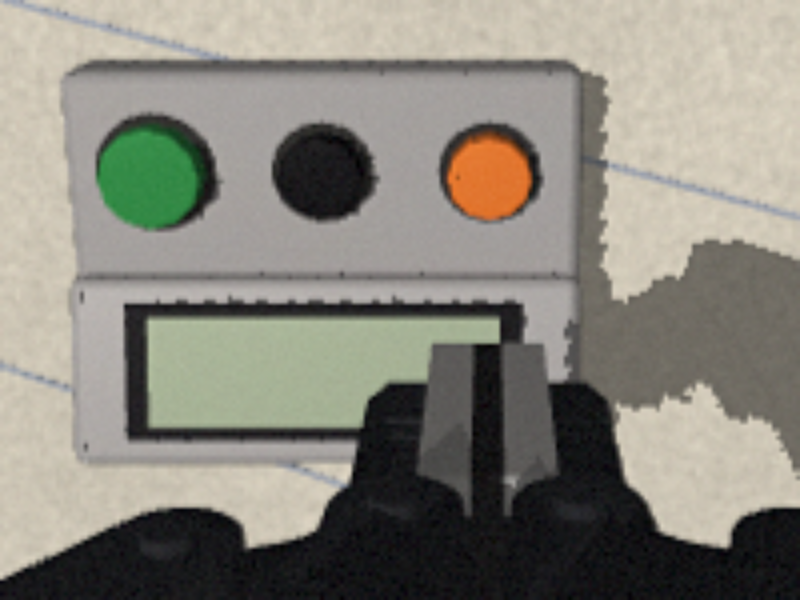

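Run:
```python
from m import *
from scipy.spatial.transform import Rotation as Ro
R=Ro.from_quat([-.15077,.98857,0,0]).as_matrix(); t=np.array([560.1,194.7,120.7]); print(R)
ims=[]
for n,c in (('scene1',None),('side1',None),('wrist1',None)):
    f=np.load(f'pics/{n}.npz');T=f['T'];K=f['K']; im=cv2.imread(f'pics/{n}.png')
    def pr(x):
        p=np.linalg.inv(T)@np.r_[x,1]; q=K@[p[0],-p[1],-p[2]]; return q[:2]/q[2]
    s=5; c=pr(t); x0,y0=int(c[0])-40,int(c[1])-60
    big=cv2.resize(im[y0:y0+110,x0:x0+80],None,fx=s,fy=s,interpolation=cv2.INTER_NEAREST)
    for off,col in (((0,0,0),(0,0,255)),((11,0,0),(0,255,0)),((-11,0,0),(255,255,0)),((0,11,0),(255,0,255))):
        p=pr(t+R@np.array(off)); print(n,off,p); cv2.circle(big,(int((p[0]-x0+.5)*s),int((p[1]-y0+.5)*s)),3,col,-1)
    cv2.imwrite(f'pics/{n}_tip.png',big); ims.append(cv2.resize(big,(266,366)))
cv2.imwrite('pics/tips1.png',np.hstack(ims));
```

```text
[[-0.95453692 -0.29809273  0.        ]
 [-0.29809273  0.95453692  0.        ]
 [-0.          0.         -1.        ]]
scene1 (0, 0, 0) [407.58898919 212.16784261]
scene1 (11, 0, 0) [407.15423727 208.53316614]
scene1 (-11, 0, 0) [408.03221773 215.87338652]
scene1 (0, 11, 0) [413.51146942 212.37695484]
side1 (0, 0, 0) [254.90218618 218.8242214 ]
side1 (11, 0, 0) [260.46333863 219.60687867]
side1 (-11, 0, 0) [249.37236127 218.04597305]
side1 (0, 11, 0) [252.61684689 222.08029939]
wrist1 (0, 0, 0) [322.10189969 236.17811768]
wrist1 (11, 0, 0) [322.10184677 217.39581322]
wrist1 (-11, 0, 0) [322.10195088 254.34909854]
wrist1 (0, 11, 0) [341.87732416 236.16902409]
```

View pics/tips1.png

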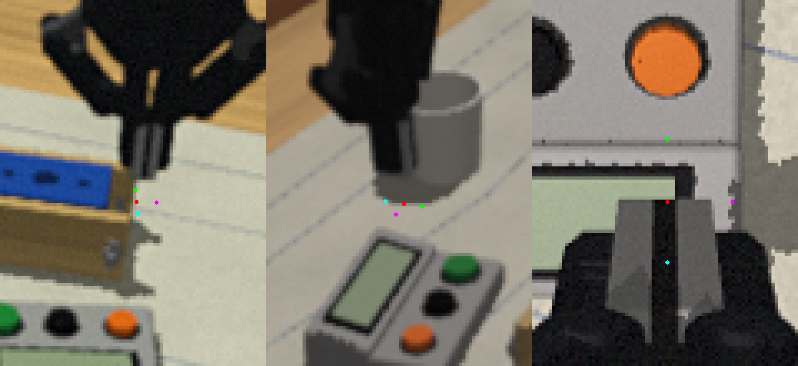

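The finger ends appear above the projected TCP in all three views: scene and side panels put the tip roughly 10–15 mm higher, with a small sideways offset. I'll triangulate the actual tip before descending.

Run:
```python
import cv2,numpy as np
a=cv2.imread('pics/scene1.png')[175:225,385:435]; b=cv2.imread('pics/side1.png')[175:225,230:280]
f=lambda x:cv2.resize(np.clip(x.astype(float)*2.2,0,255).astype(np.uint8),(400,400),interpolation=cv2.INTER_NEAREST)
cv2.imwrite('pics/tips2.png',np.hstack([f(a),f(b)]))
```

```text
(no output)
```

View pics/tips2.png

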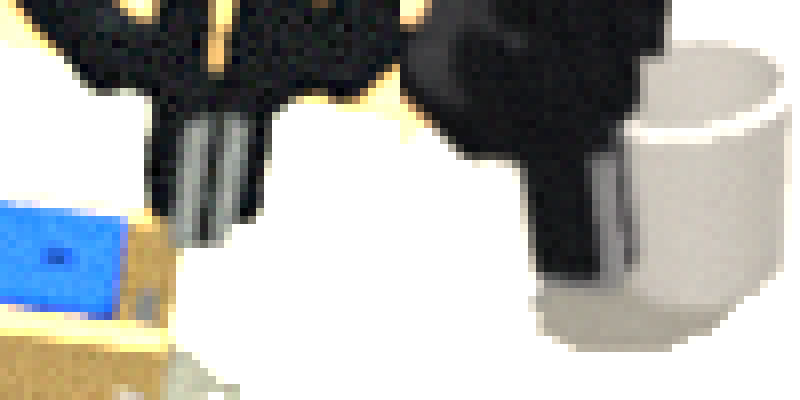

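>>> step_arm:
  series:
    - [0,0,-0.07,0,0,0]
    - [0,0,-0.13,0,0,0]
    - [0,0,-0.165,0,0,0]
    - [0,0,-0.165,0,0,0]
    - [0,0,-0.165,0,0,0]

```text
clock: 1.72
position: [560.1, 194.5, 54.5]
ee_rot: [-0.151, 0.989, -0.0, -0.001]
contact_force: [-0.4, -0.5, 0.6]
gripper_width: 0.1
```

```bash
cat > look.py <<'E'
import sys
from m import *
from scipy.spatial.transform import Rotation as Ro
i=sys.argv[1]; ims=[]
for n in ['scene','side','wrist']: snap(n,f'pics/{n}{i}.png')
s=arm.read_state(); t=np.array(s['position']); R=Ro.from_quat(s['ee_rot']).as_matrix(); print(s['clock'],t.round(1),np.round(s['contact_force'],1))
for n in ['scene','side','wrist']:
    f=np.load(f'pics/{n}{i}.npz');T=f['T'];K=f['K']; im=cv2.imread(f'pics/{n}{i}.png')
    def pr(x):
        p=np.linalg.inv(T)@np.r_[x,1]; q=K@[p[0],-p[1],-p[2]]; return q[:2]/q[2]
    w=25 if n!='wrist' else 60
    c=pr(t); x0,y0=int(c[0])-w,int(c[1])-w; s=400/(2*w)
    if n=='wrist': y0=min(y0,400-2*w)
    big=cv2.resize(im[y0:y0+2*w,x0:x0+2*w],(400,400),interpolation=cv2.INTER_NEAREST)
    big=np.clip(big.astype(float)*1.8,0,255).astype(np.uint8); print(n,'origin',x0,y0,'scale',s)
    for off,col in (((0,0,0),(0,0,255)),((11,0,0),(0,255,0)),((-11,0,0),(255,255,0)),((0,0,-15),(0,255,255))):
        p=pr(t+R@np.array(off)); cv2.circle(big,(int((p[0]-x0+.5)*s),int((p[1]-y0+.5)*s)),3,col,-1)
    ims.append(cv2.resize(big,(266,266)) if 0 else big)
cv2.imwrite(f'pics/look{i}a.png',np.hstack(ims[:2])); cv2.imwrite(f'pics/look{i}b.png',ims[2])
E
python3 look.py 2
```

```text
1.8667 [561.2 195.4  56.4] [-0.3 -0.6 -0.5]
scene origin 379 213 scale 8.0
side origin 232 221 scale 8.0
wrist origin 262 176 scale 3.3333333333333335
```

View pics/look2a.png

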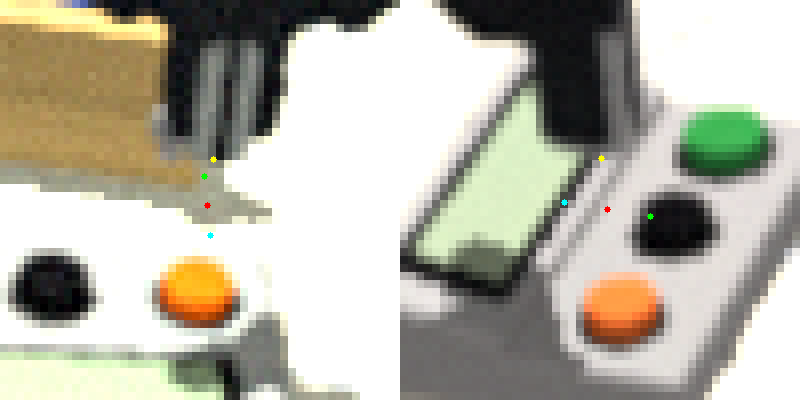

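View pics/look2b.png

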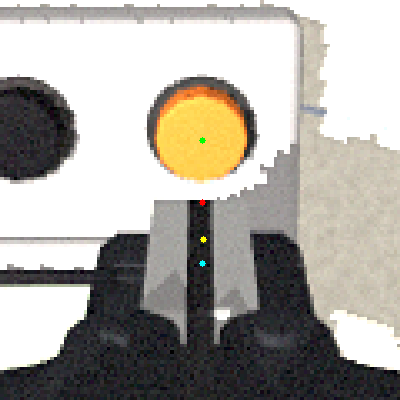

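The finger ends sit about 15 mm behind the reported TCP: the yellow mark, 15 mm up the tool, falls on the visible tip in both views. Key contact could therefore come anywhere between TCP z of about 28 and 12 mm. Sideways the tip is within 2–3 mm of the orange key, so I'll apply a small correction and then descend in small steps, watching the force.

>>> step_arm:
  series:
    - [-0.0025,-0.004,-0.02,0,0,0]
    - [-0.0025,-0.004,-0.04,0,0,0]
    - [-0.0025,-0.004,-0.055,0,0,0]
    - [-0.0025,-0.004,-0.055,0,0,0]

```text
clock: 2.2
position: [558.0, 192.5, 31.2]
ee_rot: [-0.15, 0.989, -0.001, -0.002]
contact_force: [-0.6, -0.9, 0.5]
gripper_width: 0.2
```

>>> step_arm:
  series:
    - [0,0,-0.005,0,0,0]
    - [0,0,-0.01,0,0,0]
    - [0,0,-0.01,0,0,0]

```text
clock: 2.45
position: [559.1, 193.2, 28.5]
ee_rot: [-0.15, 0.989, -0.0, -0.0]
contact_force: [-0.4, 0.4, -1.0]
gripper_width: 0.1
```

>>> step_arm:
  series:
    - [0,0,-0.005,0,0,0]
    - [0,0,-0.0075,0,0,0]
    - [0,0,-0.0075,0,0,0]

```text
clock: 2.7
position: [559.1, 193.2, 25.8]
ee_rot: [-0.15, 0.989, -0.0, -0.0]
contact_force: [0.3, -0.1, 0.1]
gripper_width: -0.4
```

No force at TCP z 25.8, so the pictures were right that the fingers end higher. I'll look again.

```bash
python3 look.py 3
```

```text
2.85 [559.3 193.3  26. ] [-0.   0.1  0.1]
scene origin 377 223 scale 8.0
side origin 235 233 scale 8.0
wrist origin 262 176 scale 3.3333333333333335
```

View pics/look3a.png

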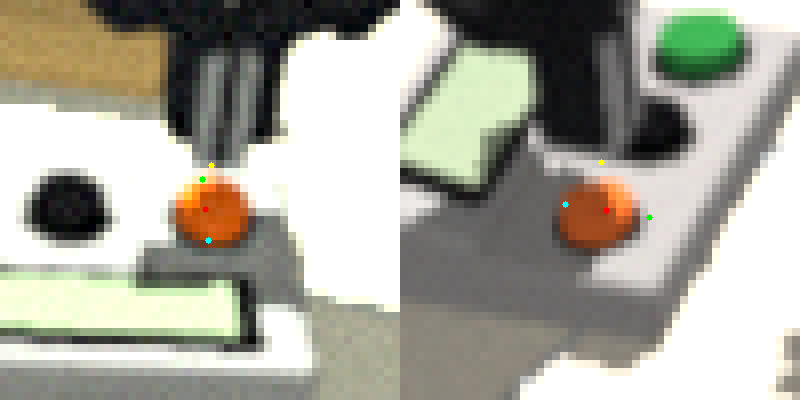

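View pics/look3b.png

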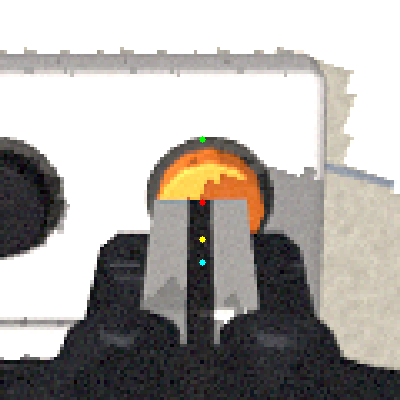

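The tip is now about 13–15 mm above the orange key and centred over it within 1–2 mm in all three views. I'll keep going down.

>>> step_arm:
  series:
    - [0,0,-0.01,0,0,0]
    - [0,0,-0.02,0,0,0]
    - [0,0,-0.02,0,0,0]

```text
clock: 3.1
position: [558.5, 192.8, 16.9]
ee_rot: [-0.15, 0.989, -0.0, -0.001]
contact_force: [-0.7, -0.7, 0.4]
gripper_width: 0.1
```

>>> step_arm:
  series:
    - [0,0,-0.005,0,0,0]
    - [0,0,-0.005,0,0,0]
    - [0,0,-0.005,0,0,0]

```text
clock: 3.35
position: [559.1, 193.2, 15.8]
ee_rot: [-0.15, 0.989, -0.0, -0.0]
contact_force: [0.3, -0.4, 0.5]
gripper_width: 0.0
```

>>> step_arm:
  series:
    - [0,0,-0.005,0,0,0]
    - [0,0,-0.005,0,0,0]
    - [0,0,-0.005,0,0,0]

```text
clock: 3.6
position: [559.1, 193.2, 13.9]
ee_rot: [-0.15, 0.989, -0.0, -0.0]
contact_force: [-0.5, -0.0, 0.2]
gripper_width: 0.1
```

>>> step_arm:
  series:
    - [0,0,-0.004,0,0,0]
    - [0,0,-0.004,0,0,0]
    - [0,0,-0.004,0,0,0]

```text
clock: 3.85
position: [559.1, 193.2, 12.2]
ee_rot: [-0.15, 0.989, -0.0, -0.0]
contact_force: [-0.5, 0.1, 0.6]
gripper_width: 0.3
```

```bash
python3 look.py 4
```

```text
4.0 [559.2 193.3  12.4] [ 0.1 -0.3  0.6]
scene origin 376 228 scale 8.0
side origin 236 239 scale 8.0
wrist origin 262 176 scale 3.3333333333333335
```

View pics/look4a.png

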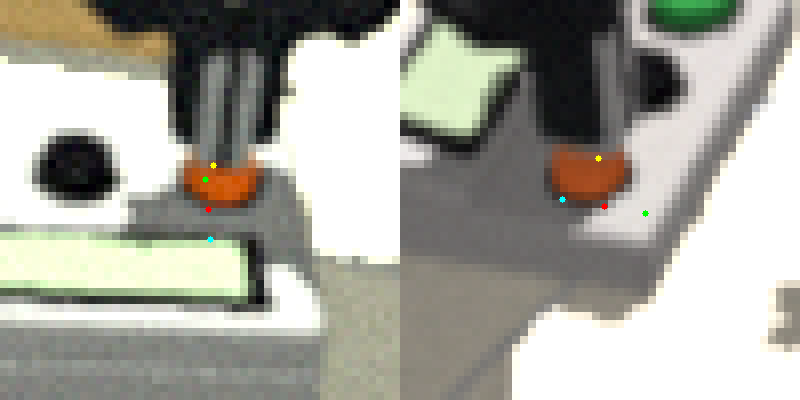

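The tip is right above the key, with a gap of only a few mm at most. I'll continue in steps of about 1.5 mm.

>>> step_arm:
  series:
    - [0,0,-0.004,0,0,0]
    - [0,0,-0.004,0,0,0]
    - [0,0,-0.004,0,0,0]

```text
clock: 4.25
position: [559.1, 193.1, 10.6]
ee_rot: [-0.15, 0.989, -0.0, -0.0]
contact_force: [0.7, 0.4, 0.3]
gripper_width: 0.1
```

>>> step_arm:
  series:
    - [0,0,-0.003,0,0,0]
    - [0,0,-0.003,0,0,0]
    - [0,0,-0.003,0,0,0]

```text
clock: 4.5
position: [559.1, 193.2, 9.4]
ee_rot: [-0.15, 0.989, -0.0, -0.0]
contact_force: [-0.6, 0.1, 0.2]
gripper_width: -0.1
```

>>> step_arm:
  series:
    - [0,0,-0.003,0,0,0]
    - [0,0,-0.003,0,0,0]
    - [0,0,-0.003,0,0,0]

```text
clock: 4.75
position: [559.2, 193.3, 8.3]
ee_rot: [-0.15, 0.989, 0.0, -0.0]
contact_force: [-0.2, 0.4, 0.3]
gripper_width: -0.1
```

>>> step_arm:
  series:
    - [0,0,-0.003,0,0,0]
    - [0,0,-0.003,0,0,0]
    - [0,0,-0.003,0,0,0]

```text
clock: 5.0
position: [559.2, 193.2, 7.4]
ee_rot: [-0.15, 0.989, -0.0, 0.0]
contact_force: [-1.3, -0.7, 2.8]
gripper_width: -0.1
```

```bash
python3 look.py 5
```

```text
5.15 [559.2 193.3   7.4] [-1.6 -0.2  1.4]
scene origin 376 230 scale 8.0
side origin 236 241 scale 8.0
wrist origin 262 176 scale 3.3333333333333335
```

View pics/look5a.png

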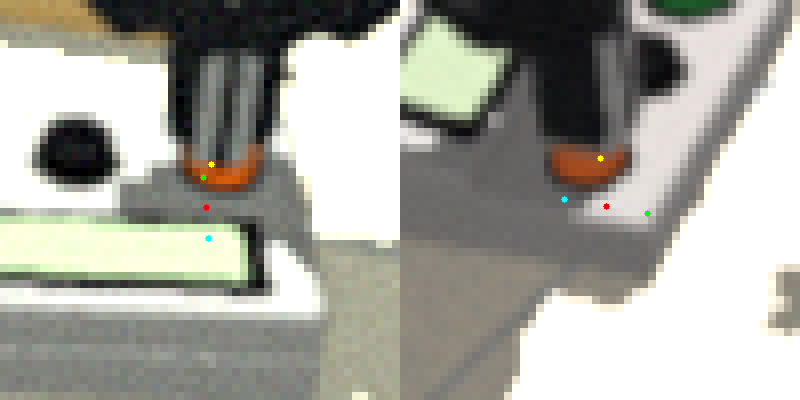

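View pics/look5b.png

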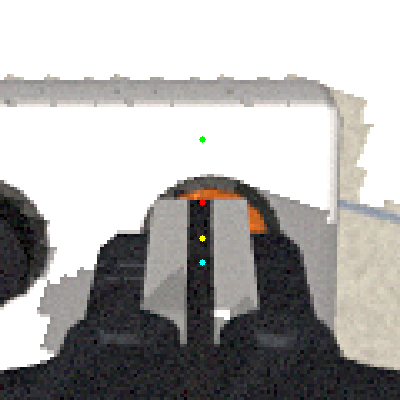

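Contact: about 2 N at TCP z of about 7.4, with the tip on the orange key and clear of the deck and housing. I'll press on by 2 mm, then a bit more.

>>> step_arm:
  series:
    - [0,0,-0.003,0,0,0]
    - [0,0,-0.005,0,0,0]
    - [0,0,-0.005,0,0,0]

```text
clock: 5.4
position: [559.2, 193.2, 5.3]
ee_rot: [-0.15, 0.989, -0.0, 0.0]
contact_force: [-1.5, 0.2, 5.2]
gripper_width: -0.1
```

>>> step_arm:
  series:
    - [0,0,-0.003,0,0,0]
    - [0,0,-0.003,0,0,0]
    - [0,0,-0.003,0,0,0]

```text
clock: 5.65
position: [559.2, 193.3, 4.4]
ee_rot: [-0.15, 0.989, -0.0, 0.0]
contact_force: [-2.7, -0.6, 5.4]
gripper_width: -0.1
```

The force is 5.3 N, so the key is about 3 mm down (it counts beyond 4.2 N at 2 mm). I'll take a quick look, then release straight up.

```bash
python3 look.py 6
```

```text
5.8 [559.2 193.2   4.4] [-2.7  0.6  6.1]
scene origin 376 231 scale 8.0
side origin 236 242 scale 8.0
wrist origin 262 176 scale 3.3333333333333335
```

>>> step_arm:
  series:
    - [0,0,0.01,0,0,0]
    - [0,0,0.03,0,0,0]
    - [0,0,0.06,0,0,0]
    - [0,0,0.06,0,0,0]
    - [0,0,0.06,0,0,0]

```text
clock: 6.22
position: [559.6, 193.5, 28.4]
ee_rot: [-0.15, 0.989, 0.0, 0.001]
contact_force: [-0.2, 0.3, 0.1]
gripper_width: 0.3
```

```bash
python3 look.py 7
python3 - <<'E'
from m import *
np.set_printoptions(precision=1,suppress=True)
for i in (1,7):
  S={'scene':{'orange':(403,249),'green':(367,248),'black':(385,249)},'side':{'orange':(259,259),'green':(272,239),'black':(266,249)}}
  for n in S:
    for k in S[n]:
        try: K,T,o=cents(f'pics/{n}{i}.npz',{k:S[n][k]},6); print(i,n,k,o[k][0],o[k][1])
        except Exception as e: print(i,n,k,'none')
E
```

```text
6.3667 [558.7 192.9  27.2] [-0.8 -0.7  0.5]
scene origin 377 223 scale 8.0
side origin 235 233 scale 8.0
wrist origin 262 175 scale 3.3333333333333335
1 scene orange [403.1 248.9] 62
1 scene green [367.1 247.7] 83
1 scene black [385.2 248.7] 57
1 side orange [259.1 259.3] 61
1 side green [272.1 238.4] 65
1 side black [265.7 249.1] 55
7 scene orange [403.  249.1] 62
7 scene green [367.1 247.7] 83
7 scene black [385.2 248.7] 57
7 side orange [259.1 259.4] 60
7 side green [272.1 238.4] 65
7 side black [266.4 249.3] 43
```

View pics/look6a.png

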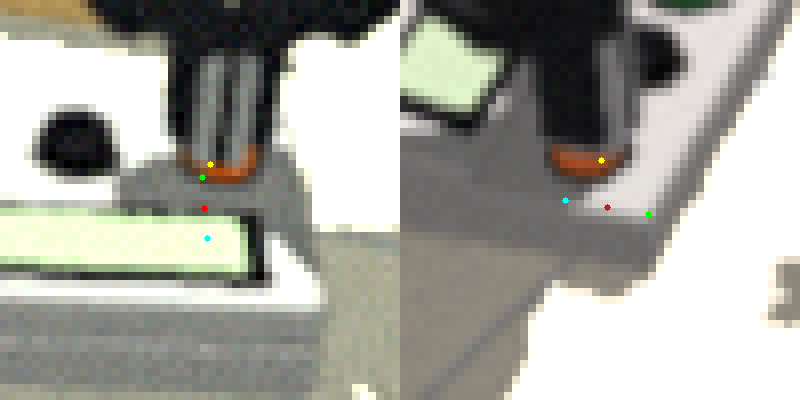

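View pics/wrist7.png

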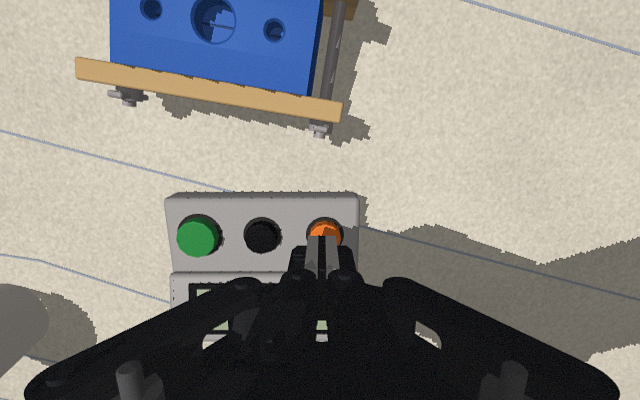

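The orange key visibly sank and came back. All key pixels match those from before the press (within 0.2 px where unoccluded), so the timer has not moved. Next is green, +21.4 mm in x and -68.5 mm in y by the measured key spacing.

>>> step_arm:
  series:
    - [0.015,-0.048,0,0,0,0]
    - [0.035,-0.112,0,0,0,0]
    - [0.0535,-0.171,0,0,0,0]
    - [0.0535,-0.171,0,0,0,0]
    - [0.0535,-0.171,0,0,0,0]

```text
clock: 6.78
position: [580.4, 123.5, 27.1]
ee_rot: [-0.149, 0.989, -0.0, -0.001]
contact_force: [0.6, 0.8, 0.1]
gripper_width: 0.0
```

```bash
python3 look.py 8
```

```text
6.9333 [580.3 125.3  27.6] [-0.1  0.7 -0.5]
scene origin 341 221 scale 8.0
side origin 248 212 scale 8.0
wrist origin 262 176 scale 3.3333333333333335
```

View pics/look8a.png

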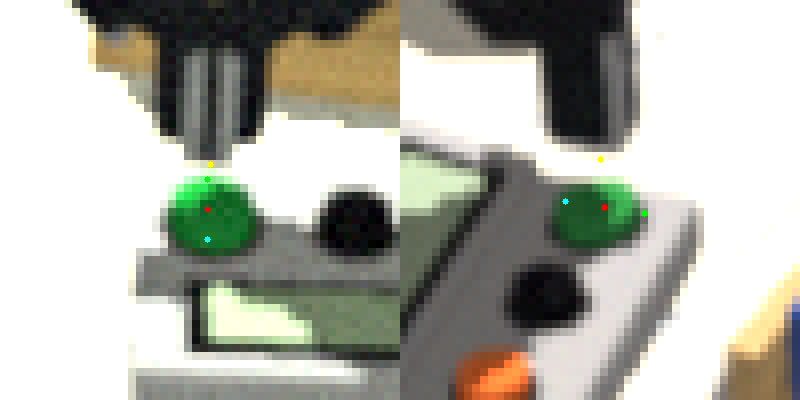

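View pics/look8b.png

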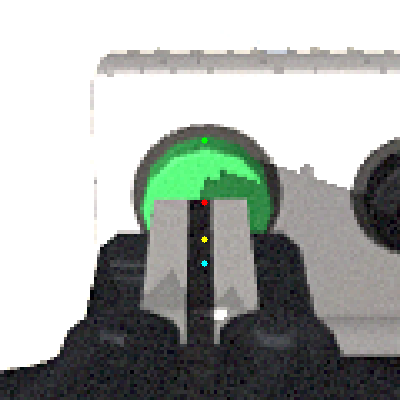

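The tip is centred over the green key in all three views. Descending.

>>> step_arm:
  series:
    - [0,0,-0.015,0,0,0]
    - [0,0,-0.03,0,0,0]
    - [0,0,-0.042,0,0,0]
    - [0,0,-0.042,0,0,0]
    - [0,0,-0.042,0,0,0]

```text
clock: 7.35
position: [580.1, 124.9, 10.4]
ee_rot: [-0.15, 0.989, -0.0, -0.001]
contact_force: [-0.3, 0.3, 0.1]
gripper_width: -0.2
```

>>> step_arm:
  series:
    - [0,0,-0.003,0,0,0]
    - [0,0,-0.007,0,0,0]
    - [0,0,-0.007,0,0,0]

```text
clock: 7.6
position: [580.8, 124.9, 8.3]
ee_rot: [-0.15, 0.989, 0.0, 0.0]
contact_force: [1.0, -0.3, -0.2]
gripper_width: 0.0
```

>>> step_arm:
  series:
    - [0,0,-0.003,0,0,0]
    - [0,0,-0.003,0,0,0]
    - [0,0,-0.003,0,0,0]

```text
clock: 7.85
position: [580.8, 124.9, 7.5]
ee_rot: [-0.15, 0.989, 0.0, 0.0]
contact_force: [0.0, 0.3, 2.5]
gripper_width: 0.3
```

Contact again at z of about 7.5. I'll press 3.2 mm more.

>>> step_arm:
  series:
    - [0,0,-0.003,0,0,0]
    - [0,0,-0.005,0,0,0]
    - [0,0,-0.005,0,0,0]

```text
clock: 8.1
position: [580.8, 124.9, 5.5]
ee_rot: [-0.15, 0.989, 0.0, 0.0]
contact_force: [-1.3, -0.2, 5.4]
gripper_width: 0.1
```

>>> step_arm:
  series:
    - [0,0,-0.003,0,0,0]
    - [0,0,-0.003,0,0,0]
    - [0,0,-0.003,0,0,0]

```text
clock: 8.35
position: [580.9, 124.9, 4.5]
ee_rot: [-0.15, 0.989, -0.0, 0.0]
contact_force: [-1.8, 0.6, 5.6]
gripper_width: 0.0
```

```bash
python3 look.py 9
```

```text
8.5 [580.8 124.9   4.5] [-1.5  0.9  5.3]
scene origin 340 230 scale 8.0
side origin 248 221 scale 8.0
wrist origin 262 176 scale 3.3333333333333335
```

View pics/look9a.png

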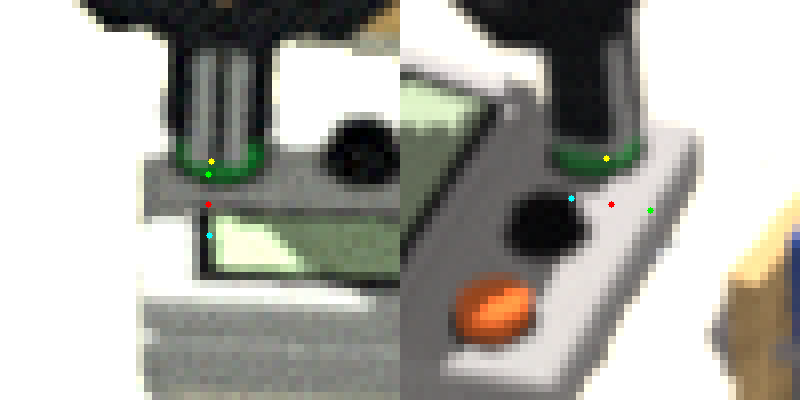

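The green key is pressed at about 5.4 N, roughly 3 mm down. The orange and black keys are up and untouched. Releasing straight up and retreating.

>>> step_arm:
  series:
    - [0,0,0.01,0,0,0]
    - [0,0,0.03,0,0,0]
    - [0,0,0.1,0,0,0]
    - [0,0,0.2,0,0,0]
    - [0,0,0.3,0,0,0]
    - [0,0,0.3,0,0,0]
    - [0,0,0.3,0,0,0]

```text
clock: 9.08
position: [581.9, 125.5, 127.0]
ee_rot: [-0.15, 0.989, 0.001, 0.003]
contact_force: [-0.1, 0.1, -0.2]
gripper_width: 0.1
```

```bash
python3 look.py 10
python3 - <<'E'
from m import *
np.set_printoptions(precision=1,suppress=True)
for i in (0,10):
  S={'scene':{'orange':(403,249),'green':(367,248),'black':(385,249)},'side':{'orange':(259,259),'green':(272,239),'black':(266,249)}}
  for n in S:
    for k in S[n]:
        try: K,T,o=cents(f'pics/{n}{i}.npz',{k:S[n][k]},6); print(i,n,k,o[k][0],o[k][1])
        except Exception as e: print(i,n,k,'none')
E
```

```text
9.2333 [579.4 124.4 122.6] [-0.7 -0.2  0.2]
scene origin 343 184 scale 8.0
side origin 245 173 scale 8.0
wrist origin 262 175 scale 3.3333333333333335
0 scene orange [403.2 249. ] 62
0 scene green [367.  247.8] 84
0 scene black [385.  248.7] 55
0 side orange [259.1 259.3] 60
0 side green [272.1 238.4] 65
0 side black [265.7 248.9] 58
10 scene orange [403.1 248.9] 62
10 scene green [367.1 247.5] 84
10 scene black [385.2 248.7] 57
10 side orange [259.1 259.3] 61
10 side green [272.1 238.4] 65
10 side black [265.7 249.1] 55
```

View pics/scene10.png

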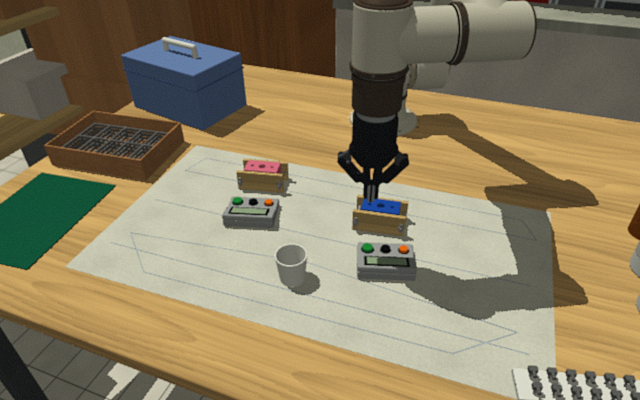

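View pics/wrist10.png

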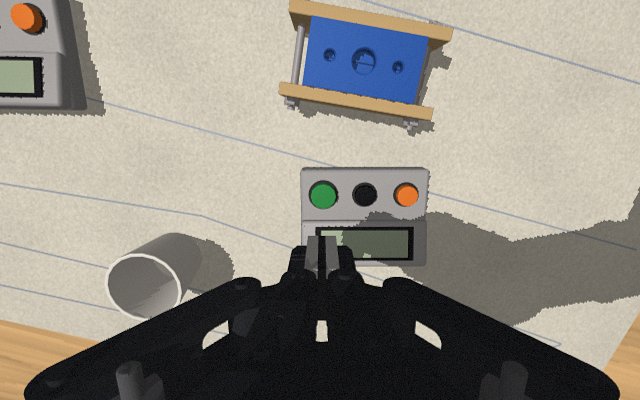

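Both keys are back up and the blue timer's key centroids match the start images to within 0.3 px. The cup, both moulds and the pink timer look unmoved, and the gripper is clear at z of about 125 mm.

```bash
python3 -c "
from bench import arm
print(arm.job_done())"
```

```text
the job is handed in; nothing more can be done
None
```

I pressed the orange key and then the green key on the blue mould's timer, with the gripper shut, and handed the job in at about 9.2 s of the 38 s allowed. The hand-in gives no verdict.

- **Presses:** each key went down about 3 mm, with 5 to 6 N upward force on the tool. Pressing counts from 2 mm and 4.2 N. The pictures show each key lowered under the tip and up again afterwards.
- **Final look:** all three key centres on that timer are within 0.3 px of where they were at the start, in both fixed cameras. The cup, both moulds and the pink timer looked unmoved by eye; I did not measure them. The gripper was clear, about 125 mm up.
- **Fingertip position:** the shut fingertips end about 20 mm short of the reported TCP, although the text puts the TCP at the very end of the fingers. Contact came at a reported z of about 7.5 mm, not 28.5 mm, so I went down in small steps, watching the force and the pictures.
- **Key height:** the cameras put the key tops at 24 to 26.5 mm, against 28.5 mm in the text.
- **Sideways force:** the force reading showed 1.5 to 2.7 N sideways during the presses, but the timer did not visibly move.
- **Not checked:** I did not read the timer's display.

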